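# Chock the mailing tube on the sloping mail cubby

### The arm

A 7-joint arm with a two-finger parallel gripper is mounted at the origin on the work surface. World frame = base frame: x ahead of the robot, y to its left, z up, the work surface at z = 0. Lengths are in m, angles in rad, forces in N, time in s.
With the tool pointing down it reaches from about 0.425 to 0.95 m from the base axis. Payload 4.7 kg.
Tool frame: the origin (TCP) lies midway between the tips of the shut fingers; the grasp point (between the pads) lies 19 mm behind it; z points along the fingers, x is the direction in which the jaws open and shut, and the axes are right-handed (so a half turn about z gives the same grasp; the last joint's range is limited). The gripper opens to 85 mm and grips with 20 to 120 N. Pads are 22 mm wide; open, the fingers measure 114 mm over their backs; the gripper's body (76 mm by 85 mm) begins 54 mm behind the grasp point. The pads swing forward as they close: fully open they stand 13 mm farther back than shut.
Start: joints at [1.321, 0.469, -0.049, 1.532, 0.024, 1.141, -0.082], TCP at [0.148, -0.659, 0.231] pointing down, gripper open.
Joint ranges: [-2.59, 2.59], [-0.33, 1.99], [-1.39, 1.29], [0.1, 2.45], [-1.04, 4.18], [0.21, 1.99], [-2.66, 2.66]. Speed limits (rad/s): [2.57, 2.57, 3.14, 3.14, 3.14, 3.14, 3.14].

### API

Orientations are given as a unit quaternion [x, y, z, w].
In Python, from plant import ctrl gives the robot as it stands.
- The arm moves only by the tool drive_tool, never from a script. Its arguments are lists of equal length, an entry for each row: "translation": the shift along the world's x, y, z normalised to -1 to 1, where 1 is 0.075 m, a list of three; "roll": the turn about the world's z normalised to -1 to 1, where 1 is 4 degrees; "gripper": the gripper's target within -1 to 1 (fully open at 1, half-way at 0, shut at -1). A call has 1 to 10 rows; each row shifts and turns the commanded pose from where the row before left it; what a row does not reach is not made up. A row lasts 1/12 s, in which the tool goes at most 41.7 mm and 7.16 degrees, less where a joint would pass 70% of its speed; a pose out of reach is approached as far as the arm can. A call with a number of a shift or a turn outside -1 to 1 is refused whole. A call with a gripper value outside its range is refused whole. The fingers move at their own pace and stop on an object; "squeeze" is the grip in N (left out, the last holds). Time passes only in rows, so rows that do not move let the fingers close. It gives the time, the measured TCP pose, the force and the opening at its end, in the units of the state.
- ctrl.get_state(): the state, without advancing time (a new reading comes with each control period).
- ctrl.capture(name): name is "side" or "top" or "wrist"; returns a dict with "color" (420x560x3 uint8, red, green, blue), "range_z" (420x560 float32, m along the optical axis (not along the pixel's ray), 0 where there is no reading), "vertical_fov" (degrees; the focal length in pixels is half the picture's height over the tangent of half this angle, whatever the lens; pixels are square), "cx", "cy" (the principal point, pixels), "view" (4x4, takes a point from world to camera coordinates); the wrist camera has in their place "T_tool_cam" (4x4, takes a point from camera to tool coordinates, whose origin is the TCP and whose axes are the tool frame's). Camera axes: x right, y down, z forward; pixel columns grow to the right and rows downward; lengths in m; the calibration is good to about 2 mm. A picture is of the moment at which its call begins: read the wrist's pose just before it.
- ctrl.close_job(): hands the job in, once; it reports no verdict.
The state is a dict: "time_s": time; "joint_pos": joint angles; "dq": joint speeds; "joint_torque": joint torques, N m; "ee_pos": TCP position; "tcp_rot": TCP orientation; "contact_force": force on the tool from outside, world axes, zero at the start; "torque": the same for the moment, N m; "gripper_width": opening from 0.0 (shut) to 1.0 (fully open).
Only numpy, scipy, OpenCV 4.12 (cv2) and the standard library are available. Lean on these libraries where they do the work, as an engineer would, in place of code of your own. Each camera call takes 0.05 s, during which the arm holds its last target. There are 200 camera calls.

### The job

Leave the cardboard mailing tube out for collection on the sloping top of the wooden mail cubby, lying level across the slope with all of it on the top. First set the small wooden door wedge flat on that top as a chock, then lay the tube down on the uphill side against it, and let go only when the wedge holds it, so that the tube never rolls loose or drops. Leave the other things on the ledge where they are.

Things in the scene. Friction and masses are not known exactly. Their poses are not given: they have to be found in the camera images.
- cubby: Wooden mail cubby, fixed, 270 mm wide (y), 220 mm deep (x), left or right on the ledge. Origin: centre of its underside, on the ledge; x points to its back, z up. Its top is a smooth flat board sloping 9 degrees (0.157 rad) down to the front, with no lip; uphill is +x. A closed flap with a brass knob, not needed here, hangs on its front.
- cubby_top (a point): Middle of the cubby's sloping top, on the board's upper face, 115 mm over the ledge and right above the cubby's origin; axes as the cubby's (x level, towards its back). The board spans 110 mm to front and back of it seen from above, 135 mm to each side; its upper face is 97.6 mm over the ledge at the front edge and 132.4 mm at the back edge.
- tube_center (a point): Cardboard mailing tube, closed ends: a cylinder 54 mm in diameter, 200 mm long, about 150 g. It rolls freely down the cubby's slope. The point is its centre; x is its axis (both ends alike; y and z turn as it rolls). At the start it lies level, underside 8 mm over the ledge, in a low fixed wooden rest (150 mm long, 56 mm wide, side rails 13 mm high).
- wedge_center (a point): Wooden door wedge, 60 g, 90 mm long, 42 mm wide, sides upright, 28 mm high at the thick end, tapering evenly to 2.5 mm at the thin end; starts flat on the ledge between cubby and tube. Point: mid-width, 10 mm over its underside, 31 mm from the thick end, 59 mm from the thin end (19 mm high there); x points to the thin end, z up. On the slope, thin end uphill, it does not slide under the tube.
- hair_clip: Tortoiseshell hair clip, 82 x 30 x 14 mm, loose bystander near the robot. Origin: centre of its underside.
- watch: Nickel pocket watch lying face up, 46 mm across, 13 mm thick, loose bystander beyond the wedge. Origin: centre of its underside; its small loop points to +x, reaching 44 mm from the centre.
- ring_dish: White porcelain ring dish, 90 mm across, 25 mm high, loose bystander near the back of the ledge. Origin: centre of its underside.
- keys: Two iron keys on a loop, lying flat, 4 mm thick, loose bystander beyond the wedge. Origin: centre of the loop (32 mm across), on the ledge; the keys reach 80 mm towards its +x.
- glasses_case: Black glasses case, 150 x 55 x 34 mm (x, y, z), loose bystander near the back of the ledge. Origin: centre of its underside.
- cream_jar: Amber jar, 54 mm across, 45 mm high, loose bystander near the back of the ledge. Origin: centre of its underside.
Mind the look-alikes: they are no part of the job. What is shaped like the part that bears wedge_center but red is not meant.

How it is judged:
On the way:
1. the wedge stands flat on the cubby's top, let go and still, before the tube touches the cubby (contact force between wedge and cubby above 0.05 N and contact force between wedge and the fingers below 0.05 N and linear speed of wedge below 0.02 m/s and angle between wedge_center's own z axis and vertical below 0.3 rad and x of wedge_center in the frame of cubby between -0.11 and 0.11 m and y of wedge_center in the frame of cubby between -0.135 and 0.135 m and contact force between tube and cubby below 0.01 N and contact force between tube and wedge below 0.01 N), for 0.2 s.
At the end, for the whole second after the job is handed in: The wedge stands flat (within 0.3 rad of upright) on the cubby's sloping top. The tube lies on the top against the wedge, touching both, at rest (under 20 mm/s), its axis within 0.25 rad of the cubby's y, its centre within 42 mm of the cubby's middle in y and 100 mm in x. Both are let go (contact force between each of wedge, tube and cubby above 0.05 N and contact force between each of wedge, tube and the fingers below 0.05 N and linear speed of each of wedge, tube below 0.02 m/s and angle between wedge_center's own z axis and vertical below 0.3 rad and x of wedge_center in the frame of cubby between -0.11 and 0.11 m and y of wedge_center in the frame of cubby between -0.135 and 0.135 m and x of tube_center in the frame of cubby between -0.1 and 0.1 m and y of tube_center in the frame of cubby between -0.042 and 0.042 m and contact force between tube and wedge above 0.005 N and angle between the x axis of tube_center and the y axis of cubby, either way round below 0.25 rad and angular speed of tube below 0.3 rad/s).
It fails at once if the tube rolls loose or drops: faster than 0.2 m/s with no finger on it (contact force between tube and the fingers below 0.01 N and linear speed of tube above 0.2 m/s).
It fails at once if a bystander is pushed more than 30 mm (distance of any of hair_clip, watch, ring_dish, keys, glasses_case, cream_jar from where it was at the start of the episode above 0.03 m).
It also fails if it takes over 59 s, if anything falls off the work surface, if the arm or the gripper's body presses on something with over 40 N, if the wrist force passes 120 N, or if a joint passes its speed limit or range.

## Working session

There is one attempt and no reset: what is moved stays moved. The work goes in short steps, Python scripts to look and compute and a tool call to move; the robot and the scene stay as the last step left them, time stands still between calls to the robot, and variables do not carry over. Pictures are saved under pics/ and viewed, about 8 in all and at most 12, crops included, and the job is handed in when it is done.

Besides the shell and the picture viewer there is one more tool, called as name([rows], argument=value, ...), one row to a line, values as JSON. drive_tool: Moves the arm, as the interface text tells. Its arguments: {"type":"object","properties":{"translation":{"type":"array","items":{"type":"array","items":{"type":"number"}}},"roll":{"type":"array","items":{"type":"number"}},"gripper":{"type":"array","items":{"type":"number"}},"squeeze":{"type":"number"}},"required":["translation","roll","gripper"]}

```bash
mkdir -p pics; cat > h.py <<'E'
import numpy as np, cv2
from scipy.spatial.transform import Rotation as R
from plant import ctrl
def cap(n):
    s=ctrl.get_state(); c=ctrl.capture(n)
    f=210/np.tan(np.radians(c["vertical_fov"])/2)
    if n=="wrist":
        T=np.eye(4);T[:3,:3]=R.from_quat(s["tcp_rot"]).as_matrix();T[:3,3]=s["ee_pos"];M=T@c["T_tool_cam"]
    else: M=np.linalg.inv(c["view"])
    return dict(color=c["color"],z=c["range_z"],f=f,cx=c["cx"],cy=c["cy"],M=M)
def save(c,name,crop=None,k=1):
    im=c["color"][...,::-1]
    if crop: u0,v0,u1,v1=crop; im=im[v0:v1,u0:u1]
    cv2.imwrite(f"pics/{name}.png",cv2.resize(im,None,fx=k,fy=k,interpolation=cv2.INTER_CUBIC))
def cloud(c):
    v,u=np.mgrid[:420,:560]; z=c["z"]
    P=np.stack([(u-c["cx"])/c["f"]*z,(v-c["cy"])/c["f"]*z,z,np.ones_like(z)],-1)@c["M"].T
    P=P[...,:3]; P[z<=0]=np.nan; return P
def pt(c,u,v):
    return cloud(c)[int(v),int(u)]
def onz(c,u,v,h):
    d=c["M"][:3,:3]@np.array([(u-c["cx"])/c["f"],(v-c["cy"])/c["f"],1]);o=c["M"][:3,3]
    return o+d*(h-o[2])/d[2]
E
python3 - <<'E'
from h import *
s=ctrl.get_state()
for k in s: print(k,np.round(s[k],3))
import pickle
for n in("top","side"):
    c=cap(n); save(c,n,k=1.4); pickle.dump(c,open(n+".pkl","wb")); print(n,np.round(c["M"],3).tolist(),c["f"])
E
```

```text
time_s 0.0
joint_pos [ 1.321  0.469 -0.049  1.534  0.024  1.141 -0.082]
dq [ 0.003 -0.001 -0.001 -0.002 -0.002  0.003 -0.001]
joint_torque [ 2.0000e-03 -5.1031e+01 -4.6000e-02 -2.3772e+01  1.1000e-02  8.0000e-03
  0.0000e+00]
ee_pos [ 0.148 -0.658  0.23 ]
tcp_rot [ 0.781 -0.625 -0.001 -0.001]
contact_force [ 0.226 -0.887  0.239]
torque [ 0.044 -0.024 -0.02 ]
gripper_width 1.0
top [[-0.068, -0.971, 0.228, 0.375], [-0.998, 0.067, -0.015, 0.022], [-0.001, -0.228, -0.974, 1.029], [0.0, 0.0, 0.0, 1.0]] 524.8316800356802
side [[0.963, -0.166, 0.211, 0.374], [-0.268, -0.58, 0.769, -0.791], [-0.006, -0.797, -0.603, 0.727], [0.0, 0.0, 0.0, 1.0]] 474.72990480113447
```

View pics/top.png

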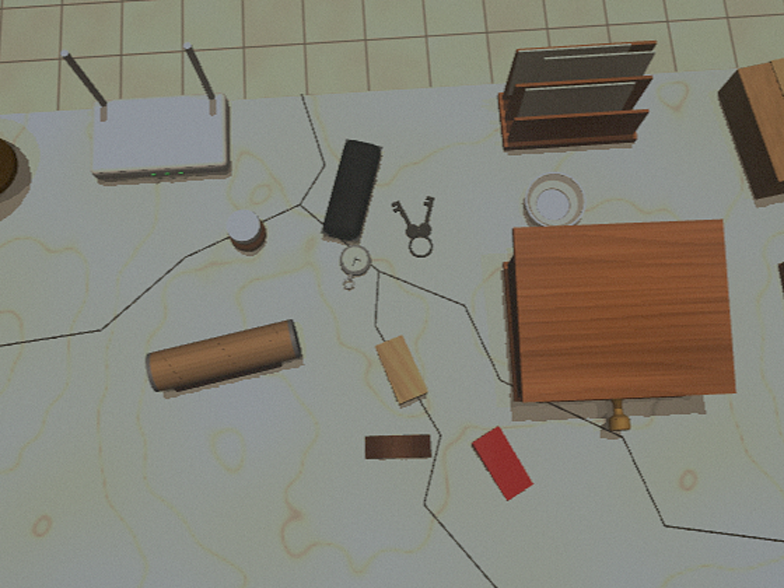

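View pics/side.png

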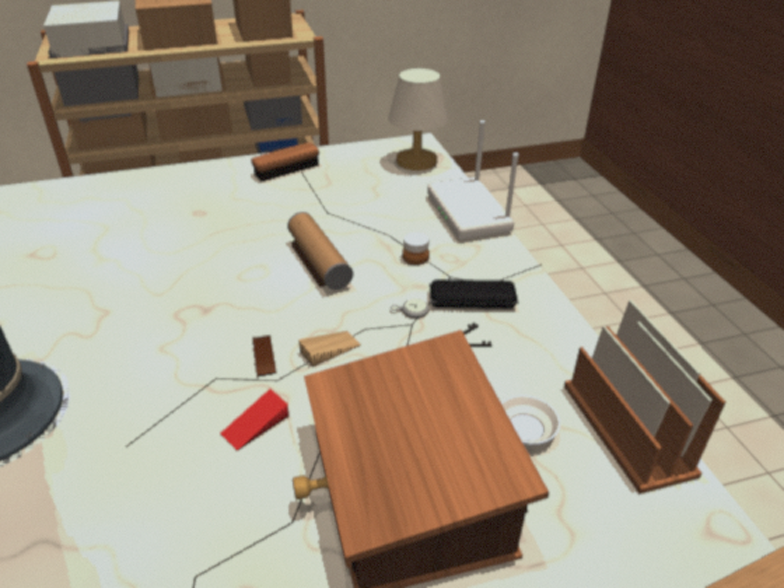

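The top view shows the tube at (223,355), the wooden wedge at (400,370), the cubby top with corners at about (514,228), (722,220), (735,392) and (522,402), and the red look-alike at (502,463). The side view shows the same layout from the cubby's end. Next I measure these with depth from both views.

```bash
python3 - <<'E'
from h import *
import pickle
def rect(P):
    (c,s,a)=cv2.minAreaRect((P[:,:2]*1000).astype(np.float32)); return np.round(c,1),np.round(s,1),round(a,1)
for n in("top","side"):
    c=pickle.load(open(n+".pkl","rb")); P=cloud(c)
    # table plane bias
    Q=P[np.isfinite(P[...,2])&(abs(P[...,2])<.012)]; print(n,"table z",np.median(Q[:,2]))
    def reg(u0,v0,u1,v1,h0,h1):
        p=P[int(v0/1.4):int(v1/1.4),int(u0/1.4):int(u1/1.4)].reshape(-1,3)
        return p[(p[:,2]>h0)&(p[:,2]<h1)]
    bx={"top":dict(tube=(130,305,315,405),wedge=(365,330,436,412),cub=(500,205,750,410)),
        "side":dict(tube=(280,205,360,295),wedge=(292,328,366,368),cub=(295,325,550,590))}[n]
    p=reg(*bx["tube"],.006,.08); print("tube z max",np.percentile(p[:,2],[50,90,99])); 
    q=p[p[:,2]>.04]; m=q.mean(0); w,V=np.linalg.eigh(np.cov((q-m)[:,:2].T)); print(" mean",m,"axis ang",np.degrees(np.arctan2(V[1,1],V[0,1])),rect(q))
    p=reg(*bx["wedge"],.004,.05); m=p.mean(0); A=np.c_[p[:,:2]-m[:2],np.ones(len(p))]; k=np.linalg.lstsq(A,p[:,2],rcond=None)[0]
    print("wedge",m,rect(p),"grad",k,"uphill ang",np.degrees(np.arctan2(k[1],k[0])),"zmax",np.percentile(p[:,2],[5,95]))
    p=reg(*bx["cub"],.085,.145); m=p.mean(0);A=np.c_[p[:,:2]-m[:2],np.ones(len(p))]; k=np.linalg.lstsq(A,p[:,2],rcond=None)[0]
    r=abs(A@k-p[:,2]);p=p[r<.006];A=A[r<.006];k=np.linalg.lstsq(A,p[:,2],rcond=None)[0]
    print("cub",m,rect(p),"grad",k,"uphill ang",np.degrees(np.arctan2(k[1],k[0])), "z at center",k[2])
c=pickle.load(open("top.pkl","rb"))
for u,v,h in[(514,228,.1324),(722,220,.1324),(735,392,.0976),(522,402,.0976)]: print(np.round(onz(c,u/1.4,v/1.4,h),4))
c=pickle.load(open("side.pkl","rb"))
for u,v,h in[(463,333,.1324),(546,491,.1324),(358,558,.0976),(306,374,.0976)]: print(np.round(onz(c,u/1.4,v/1.4,h),4))
E
```

```text
top table z 7.933069313903474e-05
tube z max [0.05739384 0.06239952 0.06451141]
 mean [0.54145815 0.23615956 0.05669215] axis ang 99.9735471697163 (array([544.4, 236.6]), array([ 53.7, 200.8]), 9.9)
wedge [ 0.50878599 -0.00301401  0.01580301] (array([5.121e+02, 3.000e-01]), array([ 89.5, 115. ]), 87.5) grad [-0.21110763 -0.10874812  0.01580301] uphill ang -152.74559327493884 zmax [0.00471487 0.02725596]
cub [ 0.55388125 -0.28719974  0.11476116] (array([ 555.1, -288.9]), array([272.8, 220.8]), 88.5) grad [ 0.15746471 -0.00398679  0.11479761] uphill ang -1.4503413166612273 z at center 0.11479761209467884
side table z 0.0012550459624819377
tube z max [0.05344503 0.06270651 0.06472449]
 mean [0.54257253 0.21951138 0.05621117] axis ang 100.94060340217032 (array([544.9, 235.7]), array([ 52.5, 205.9]), 10.6)
wedge [ 0.50566721 -0.00963994  0.0158302 ] (array([510.2,   2.7]), array([ 88.6, 113.1]), 83.6) grad [-0.17254848  0.0079975   0.0158302 ] uphill ang 177.34628056439715 zmax [0.00499553 0.02759409]
cub [ 0.55466074 -0.31103251  0.11554255] (array([ 556.5, -288. ]), array([274.4, 220.8]), 88.4) grad [ 0.15775236 -0.00318736  0.11602229] uphill ang -1.1574942821886705 z at center 0.1160222907792817
[ 0.6668 -0.1569  0.1324]
[ 0.6592 -0.4246  0.1324]
[ 0.4423 -0.4191  0.0976]
[ 0.4482 -0.1492  0.0976]
[ 0.6701 -0.1645  0.1324]
[ 0.6604 -0.4251  0.1324]
[ 0.4552 -0.4248  0.0976]
[ 0.4543 -0.1482  0.0976]
```

drive_tool([
  [0.24,0.44,0],
  [0.24,0.44,0],
  [0.24,0.44,0],
  [0.24,0.44,0],
  [0.24,0.44,0],
  [0.24,0.44,0],
  [0.24,0.44,0],
  [0.24,0.44,0],
  [0.24,0.44,0],
  [0.24,0.44,0],
], roll=[0.5,0.5,0.5,0.5,0.5,0.5,0.5,0,0,0], gripper=[1,1,1,1,1,1,1,1,1,1], squeeze=30)

```text
time_s: 0.93
ee_pos: [0.3281, -0.3267, 0.2312]
tcp_rot: [0.851, -0.525, -0.0, 0.0]
contact_force: [0.9, 0.6, 0.0]
gripper_width: 1.0
```

drive_tool([
  [0.24,0.44,0],
  [0.24,0.44,0],
  [0.24,0.44,0],
  [0.24,0.44,0],
  [0.24,0.44,0],
  [0.24,0.44,0],
  [0.24,0.44,0],
  [0.24,0.44,0],
  [0,0,0],
  [0,0,0],
], roll=[0,0,0,0,0,0,0,0,0,0], gripper=[1,1,1,1,1,1,1,1,1,1])

```text
time_s: 1.77
ee_pos: [0.4723, -0.0624, 0.2311]
tcp_rot: [0.852, -0.523, -0.0, -0.0]
contact_force: [-0.3, -0.5, -0.2]
gripper_width: 0.996
```

```bash
cat > wedge.py <<'E'
from h import *
def wedge(c,box,near):
    P=cloud(c); hsv=cv2.cvtColor(c["color"],cv2.COLOR_RGB2HSV)
    m=((P[...,2]>.0035)&(P[...,2]<.035)&(np.linalg.norm(P[...,:2]-near,axis=-1)<.085)).astype(np.uint8)
    if box: mm=np.zeros_like(m); mm[box[1]:box[3],box[0]:box[2]]=1; m&=mm
    n,l,st,_=cv2.connectedComponentsWithStats(m); i=1+np.argmin([np.linalg.norm(np.median(P[l==j],axis=0)[:2]-near) if st[j,4]>80 else 9 for j in range(1,n)])
    p=P[l==i]; print("n",len(p),"color",np.median(c["color"][l==i],axis=0),"bbox",st[i])
    cc,s,a=cv2.minAreaRect((p[:,:2]*1000).astype(np.float32)); print("rect",cc,s,a)
    q=p.mean(0);A=np.c_[p[:,:2]-q[:2],np.ones(len(p))];k=np.linalg.lstsq(A,p[:,2],rcond=None)[0]
    r=abs(A@k-p[:,2])<.003;k=np.linalg.lstsq(A[r],p[r,2],rcond=None)[0]
    print("mean",q,"grad",k,"thin dir",np.degrees(np.arctan2(-k[1],-k[0])),"zrange",np.percentile(p[:,2],[2,98]))
E
python3 - <<'E'
from wedge import *
import pickle
wedge(pickle.load(open("top.pkl","rb")),(262,230,312,294),np.array([.51,-.01]))
s=ctrl.get_state(); print(s["time_s"],s["ee_pos"],R.from_quat(s["tcp_rot"]).as_matrix()[:,0],s["contact_force"])
c=cap("wrist"); pickle.dump(c,open("w1.pkl","wb")); save(c,"w1"); wedge(c,None,np.array([.51,-.01]))
E
```

```text
n 963 color [139. 114.  80.] bbox [268 240  38  49 963]
rect (513.6427001953125, -0.9140815734863281) (91.96408081054688, 43.83689498901367) 18.767601013183594
mean [ 0.50953229 -0.00291346  0.01601779] grad [-0.25215835 -0.09343216  0.01625864] thin dir 20.33116443358468 zrange [0.00403332 0.02849893]
1.7667 [ 0.47225448 -0.06241124  0.23109223] [ 4.53221349e-01 -8.91397661e-01 -7.86600877e-04] [-0.2924478  -0.48426333 -0.16290093]
n 3143 color [177. 144.  91.] bbox [ 227   85   50   86 3143]
rect (511.35675048828125, -1.9263343811035156) (85.10124206542969, 42.3210334777832) 18.7093563079834
mean [ 0.51027273 -0.00263102  0.01526366] grad [-0.26746444 -0.08948095  0.0153256 ] thin dir 18.497803507555357 zrange [0.00401543 0.02668745]
```

View pics/w1.png

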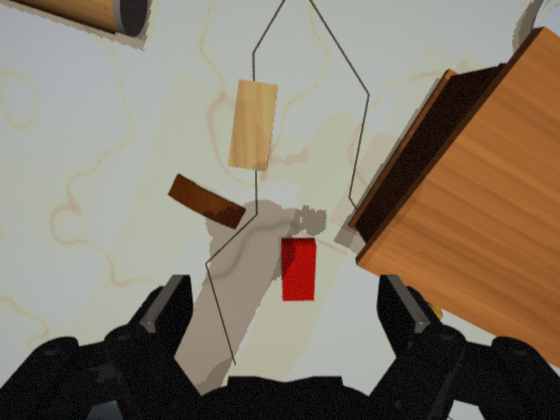

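The wooden wedge is at (253,125), with its thin end up in the picture, pointing about 18.7° in world. The red one is at (298,268) and the cubby is to the right. The wedge centre comes out at about (0.500, -0.006).

drive_tool([
  [0.185,0.378,0],
  [0.185,0.378,0],
  [0,0,-0.5],
  [0,0,-0.5],
  [0,0,-0.5],
  [0,0,-0.5],
  [0,0,-0.5],
  [0,0,-0.25],
  [0,0,-0.15],
  [0,0,0],
], roll=[-1,-1,-0.05,0,0,0,0,0,0,0], gripper=[1,1,1,1,1,1,1,1,1,1])

```text
time_s: 2.65
ee_pos: [0.4977, -0.0097, 0.0117]
tcp_rot: [0.811, -0.586, -0.002, 0.002]
contact_force: [0.1, 0.5, 0.2]
gripper_width: 1.001
```

```bash
python3 - <<'E'
from wedge import *
s=ctrl.get_state(); print(s["time_s"],s["ee_pos"],R.from_quat(s["tcp_rot"]).as_matrix()[:,0],s["contact_force"],s["joint_pos"])
c=cap("wrist"); save(c,"w2")
E
```

```text
2.65 [ 0.49767212 -0.0096966   0.01171334] [ 3.14319695e-01 -9.49316967e-01 -6.51503380e-04] [0.11626556 0.53104549 0.18713632] [ 0.26401228  0.53924916 -0.41443534  2.10317821  0.38939009  0.57741292
 -1.68020576]
```

View pics/w2.png

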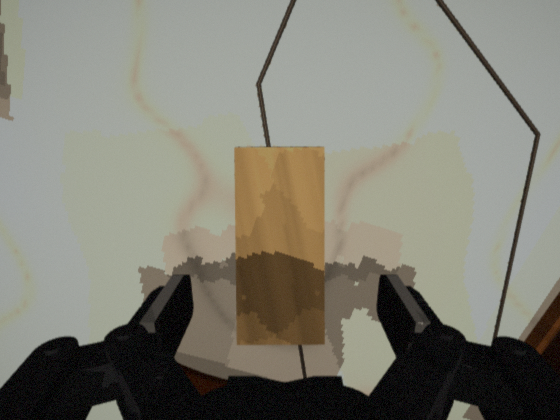

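The wedge sits square between the open fingers (wedge columns 235–325, fingers at 190 and 380). I lower a little more and grip.

drive_tool([
  [0.02,0.04,-0.12],
  [0,0,0],
  [0,0,0],
  [0,0,0],
  [0,0,0],
  [0,0,0],
  [0,0,0],
  [0,0,0],
  [0,0,0],
  [0,0,0],
], roll=[0,0,0,0,0,0,0,0,0,0], gripper=[1,1,-0.2,-0.2,-0.2,-0.2,-0.2,-0.2,-0.2,-0.2], squeeze=30)

```text
time_s: 3.53
ee_pos: [0.5016, -0.005, 0.0055]
tcp_rot: [0.811, -0.585, 0.001, -0.0]
contact_force: [-1.1, -0.3, 6.4]
gripper_width: 0.486
```

drive_tool([
  [0,0,0.1],
  [0,0,0.5],
  [0,0,0.5],
  [0,0,0.5],
  [0,0,0.5],
  [0,0,0.5],
  [0,0,0.5],
  [0,0,0],
  [0,0,0],
  [0,0,0],
], roll=[0,0,0,0,0,0,0,0,0,0], gripper=[-0.2,-0.2,-0.2,-0.2,-0.2,-0.2,-0.2,-0.2,-0.2,-0.2])

```text
time_s: 4.37
ee_pos: [0.5003, -0.0051, 0.2369]
tcp_rot: [0.811, -0.585, -0.0, 0.0]
contact_force: [0.4, -0.7, -1.3]
gripper_width: 0.482
```

```bash
python3 - <<'E'
from wedge import *
import pickle
s=ctrl.get_state(); print(s["time_s"],s["ee_pos"],R.from_quat(s["tcp_rot"]).as_matrix()[:,0],s["contact_force"],s["gripper_width"])
c=cap("wrist"); save(c,"w3",(140,80,420,420),1.5); pickle.dump(c,open("w3.pkl","wb"))
P=cloud(c)
for v in range(120,400,20): print(v,np.round(P[v,280],4),np.round(P[v,255],4))
c=cap("side"); save(c,"s3",(180,100,400,280),3)
E
```

```text
4.3667 [ 0.50032479 -0.00511305  0.23692557] [ 3.16446887e-01 -9.48610216e-01  1.59639654e-04] [ 0.39671896 -0.72651162 -1.29317363] 0.48206448452293355
120 [ 0.5639  0.022  -0.    ] [ 5.549e-01  4.890e-02 -4.000e-04]
140 [ 0.5427  0.0151 -0.001 ] [5.337e-01 4.240e-02 4.000e-04]
160 [0.5541 0.0153 0.2329] [0.5505 0.0261 0.2332]
180 [0.5458 0.0126 0.2349] [0.5423 0.0234 0.2357]
200 [0.5376 0.0098 0.2378] [0.5339 0.0206 0.2376]
220 [0.5292 0.007  0.24  ] [0.5255 0.0179 0.2398]
240 [0.5208 0.0043 0.2426] [0.5173 0.0151 0.2429]
260 [0.5132 0.0017 0.2468] [0.5089 0.0124 0.2454]
280 [ 0.5044 -0.0012  0.2484] [0.5009 0.0096 0.2487]
300 [ 0.4956 -0.0042  0.2504] [0.4917 0.0067 0.25  ]
320 [ 0.4876 -0.0068  0.2537] [0.4826 0.0038 0.2518]
340 [ 0.4785 -0.0098  0.2555] [0.4753 0.0012 0.2561]
360 [ 0.4692 -0.0129  0.2572] [ 0.4665 -0.0017  0.2584]
380 [ 0.2089 -0.0947 -0.0016] [0.5071 0.0058 0.3104]
```

View pics/s3.png

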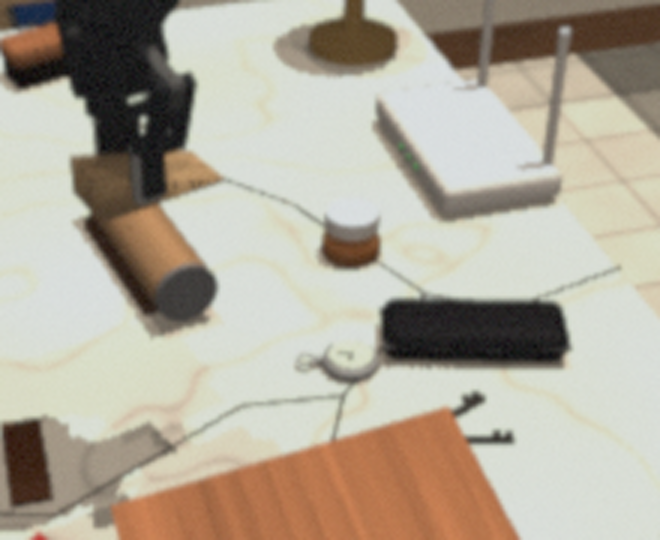

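The wedge is held level, with its underside about 7 mm below the TCP. I now carry it over the cubby and turn it thin end uphill.

drive_tool([
  [0.0,-0.47,0],
  [0.0,-0.47,0],
  [0.04,-0.47,0],
  [0,-0.47,0],
  [0,-0.47,0],
  [0,-0.47,0],
  [0,-0.47,0],
  [0,-0.47,0],
  [0,0,0],
  [0,0,0],
], roll=[-1,-1,-1,-1,-1,0,0,0,0,0], gripper=[-0.2,-0.2,-0.2,-0.2,-0.2,-0.2,-0.2,-0.2,-0.2,-0.2])

```text
time_s: 5.3
ee_pos: [0.5026, -0.2891, 0.2349]
tcp_rot: [-0.696, 0.718, 0.002, -0.001]
contact_force: [0.7, 1.0, -1.0]
gripper_width: 0.483
```

drive_tool([
  [0,0,-0.4],
  [0,0,-0.4],
  [0,0,-0.4],
  [0,0,-0.15],
  [0,0,0],
  [0,0,0],
], roll=[0,0,0,0,0,0], gripper=[-0.2,-0.2,-0.2,-0.2,-0.2,-0.2])

```text
time_s: 5.8
ee_pos: [0.5045, -0.2859, 0.136]
tcp_rot: [-0.698, 0.716, 0.001, 0.0]
contact_force: [0.1, -0.6, -0.7]
gripper_width: 0.481
```

```bash
python3 - <<'E'
from h import *
s=ctrl.get_state(); x=R.from_quat(s["tcp_rot"]).as_matrix()[:,0];print(s["time_s"],s["ee_pos"],np.degrees(np.arctan2(x[1],x[0])),s["contact_force"],s["gripper_width"])
c=cap("wrist"); save(c,"w4"); P=cloud(c)
for v in range(60,400,20): print(v,np.round(P[v,280],4),np.round(P[v,160],4))
E
```

```text
5.8 [ 0.50447595 -0.28590013  0.13600186] -91.45969823429277 [ 0.11500589 -0.594178   -0.7127892 ] 0.4810506046469448
60 [ 0.6045 -0.2862  0.121 ] [ 0.6058 -0.2332  0.122 ]
80 [ 0.5964 -0.286   0.1202] [ 0.5978 -0.2314  0.1201]
100 [ 0.5879 -0.2857  0.1185] [ 0.5893 -0.2299  0.1195]
120 [ 0.5789 -0.2854  0.1168] [ 0.5804 -0.2279  0.1175]
140 [ 0.5694 -0.2851  0.1163] [ 0.5709 -0.2262  0.1167]
160 [ 0.5621 -0.2852  0.1333] [ 0.5608 -0.2237  0.1141]
180 [ 0.5532 -0.2849  0.1343] [ 0.5502 -0.2216  0.1125]
200 [ 0.5447 -0.2847  0.1376] [ 0.5391 -0.2196  0.1114]
220 [ 0.5361 -0.2845  0.1406] [ 0.5268 -0.2166  0.1084]
240 [ 0.527  -0.2842  0.1421] [ 0.5145 -0.2146  0.1078]
260 [ 0.518  -0.284   0.1444] [ 0.5009 -0.2118  0.1055]
280 [ 0.5093 -0.2838  0.1471] [ 0.4861 -0.2086  0.1028]
300 [ 0.5003 -0.2836  0.1496] [ 0.4698 -0.2049  0.0993]
320 [ 0.4909 -0.2833  0.1514] [ 0.5168 -0.244   0.1856]
340 [ 0.4819 -0.2831  0.1541] [ 0.5126 -0.2452  0.1905]
360 [ 0.4738 -0.2829  0.1578] [ 0.5061 -0.2449  0.1923]
380 [ 0.3025 -0.2754 -0.0007] [ 0.4991 -0.2444  0.1935]
```

View pics/w4.png

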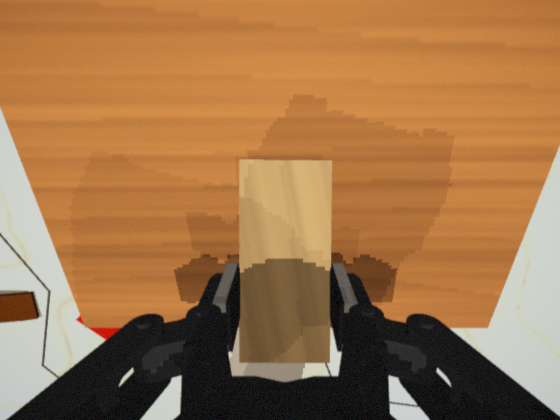

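The wedge is over the board, square to it. Its thin edge is at row 160 (x ≈ 0.562, y ≈ -0.285), about 14 mm above the board. I lower it gently.

drive_tool([
  [0,0,-0.08],
  [0,0,-0.06],
  [0,0,-0.03],
  [0,0,-0.02],
  [0,0,0],
  [0,0,0],
], roll=[0,0,0,0,0,0], gripper=[-0.2,-0.2,-0.2,-0.2,-0.2,-0.2], squeeze=20)

```text
time_s: 6.35
ee_pos: [0.5042, -0.287, 0.122]
tcp_rot: [-0.697, 0.717, -0.0, 0.0]
contact_force: [0.2, 0.5, -0.3]
gripper_width: 0.482
```

drive_tool([
  [0,0,-0.03],
  [0,0,-0.03],
  [0,0,0],
  [0,0,0],
], roll=[0,0,0,0], gripper=[-0.2,-0.2,-0.2,-0.2])

```text
time_s: 6.68
ee_pos: [0.5037, -0.2873, 0.1175]
tcp_rot: [-0.697, 0.717, 0.0, -0.0]
contact_force: [-3.3, -0.2, 3.7]
gripper_width: 0.479
```

drive_tool([
  [0,0,-0.03],
  [0,0,-0.03],
  [0,0,0],
  [0,0,0],
], roll=[0,0,0,0], gripper=[-0.2,-0.2,-0.2,-0.2])

```text
time_s: 7.02
ee_pos: [0.5038, -0.2871, 0.1128]
tcp_rot: [-0.697, 0.717, 0.0, -0.0]
contact_force: [-3.0, -0.7, 3.4]
gripper_width: 0.483
```

```bash
python3 - <<'E'
from h import *
s=ctrl.get_state(); print(s["time_s"],s["ee_pos"],s["contact_force"],s["gripper_width"])
c=cap("wrist"); P=cloud(c)
for v in range(120,400,20): 
  p=P[v,280]; print(v,np.round(p,4), "over board",round(p[2]-(.115+.1584*(p[0]-.5555)),4))
E
```

```text
7.0167 [ 0.50381873 -0.28713517  0.11278638] [-2.99752115 -0.7220355   3.39073015] 0.4825473362541061
120 [ 0.5788 -0.2872  0.1181] over board -0.0006
140 [ 0.5707 -0.2869  0.1164] over board -0.001
160 [ 0.5623 -0.2866  0.1163] over board 0.0003
180 [ 0.554  -0.2864  0.1182] over board 0.0034
200 [ 0.5455 -0.2861  0.12  ] over board 0.0066
220 [ 0.5369 -0.2859  0.1214] over board 0.0094
240 [ 0.5282 -0.2856  0.1235] over board 0.0128
260 [ 0.5186 -0.2853  0.1236] over board 0.0144
280 [ 0.5094 -0.2851  0.1253] over board 0.0176
300 [ 0.4991 -0.2848  0.1255] over board 0.0194
320 [ 0.4894 -0.2845  0.1271] over board 0.0226
340 [ 0.4789 -0.2841  0.1281] over board 0.0252
360 [ 0.3496 -0.2783 -0.0012] over board -0.0836
380 [ 3.258e-01 -2.775e-01 -2.000e-04] over board -0.0788
```

The wedge has pivoted flush onto the board, so I release it and rise.

drive_tool([
  [0,0,0],
  [0,0,0],
  [0,0,0],
  [0,0,0],
  [0,0,0],
  [0,0,0.1],
  [0,0,0.3],
  [0,0,0.5],
  [0,0,0.5],
  [0,0,0.3],
], roll=[0,0,0,0,0,0,0,0,0,0], gripper=[0.3,0.3,0.3,0.5,0.5,0.5,0.5,0.5,0.5,0.5])

```text
time_s: 7.9
ee_pos: [0.5056, -0.2873, 0.245]
tcp_rot: [-0.698, 0.717, -0.003, 0.001]
contact_force: [0.3, -0.1, 0.4]
gripper_width: 0.748
```

```bash
python3 - <<'E'
from h import *
s=ctrl.get_state(); print(s["time_s"],s["ee_pos"],s["contact_force"],s["gripper_width"])
c=cap("wrist"); P=cloud(c); H=P[...,2]-(.1148+.1575*(P[...,0]-.5555)); 
m=((H>.0012)&(H<.035)&(abs(P[...,1]+.287)<.05)&(P[...,0]>.45)&(P[...,0]<.63)).astype(np.uint8)
n,l,st,_=cv2.connectedComponentsWithStats(m); i=1+np.argmax(st[1:,4]); p=P[l==i]
print(st[i],cv2.minAreaRect((p[:,:2]*1000).astype(np.float32)))
q=p.mean(0);A=np.c_[p[:,:2]-q[:2],np.ones(len(p))];k=np.linalg.lstsq(A,H[l==i],rcond=None)[0]; print(q,k,np.degrees(np.arctan2(-k[1],-k[0])),H[l==i].max())
save(c,"w5",k=.8)
E
```

```text
7.9 [ 0.5056439  -0.28726141  0.2449607 ] [ 0.3124818  -0.08503331  0.40468409] 0.7477848978518007
[ 259  139   51  110 5422] ((516.7424926757812, -287.118408203125), (42.156402587890625, 92.94813537597656), 88.46190643310547)
[ 0.51814411 -0.28711786  0.12316004] [-0.27665329  0.00394302  0.01424359] -0.8165570311625296 0.02859536002658218
```

View pics/w5.png

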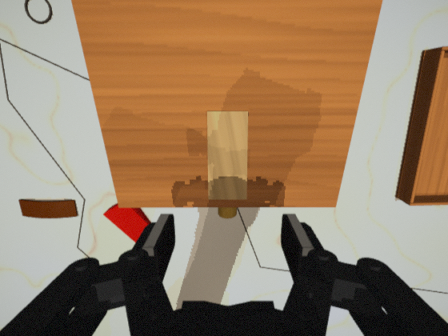

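The wedge is flat on the board (107–205 rows, columns 208–248), with its thin edge at x ≈ 0.562 and its mid-width at y ≈ -0.287. Next is the tube.

drive_tool([
  [0.02,0.268,0],
  [0.02,0.268,0],
  [0.02,0.268,0],
  [0.02,0.268,0],
  [0.02,0.268,0],
  [0.02,0.268,0],
  [0.02,0.268,0],
  [0.02,0.268,0],
  [0.02,0.268,0],
  [0.02,0.268,0],
], roll=[1,1,1,1,1,1,1,1,1,1], gripper=[1,1,1,1,1,1,1,1,1,1])

```text
time_s: 8.78
ee_pos: [0.5191, -0.0849, 0.2407]
tcp_rot: [0.901, -0.433, 0.0, 0.0]
contact_force: [0.0, 0.5, 0.2]
gripper_width: 0.999
```

drive_tool([
  [0.02,0.268,0],
  [0.02,0.268,0],
  [0.02,0.268,0],
  [0.02,0.268,0],
  [0.02,0.268,0],
  [0.02,0.268,0],
  [0.02,0.268,0],
  [0.02,0.268,0],
  [0.02,0.268,0],
  [0.02,0.268,0],
], roll=[1,1,1,1,1,1,1,1,1,1], gripper=[1,1,1,1,1,1,1,1,1,1])

```text
time_s: 9.62
ee_pos: [0.5342, 0.1171, 0.2403]
tcp_rot: [0.995, -0.097, 0.0, -0.0]
contact_force: [-0.3, -0.8, 0.1]
gripper_width: 0.999
```

drive_tool([
  [0.02,0.268,0],
  [0.02,0.268,0],
  [0.02,0.268,0],
  [0.02,0.268,0],
  [0.02,0.268,0],
  [0.02,0.268,0],
  [0,0,0],
  [0,0,0],
], roll=[1,1,1,1,1,0.4,0,0], gripper=[1,1,1,1,1,1,1,1])

```text
time_s: 10.28
ee_pos: [0.5425, 0.2378, 0.2401]
tcp_rot: [0.996, 0.09, -0.0, -0.0]
contact_force: [0.6, -0.9, 0.1]
gripper_width: 0.996
```

```bash
python3 - <<'E'
from h import *
s=ctrl.get_state(); x=R.from_quat(s["tcp_rot"]).as_matrix()[:,0]; print(s["time_s"],s["ee_pos"],np.degrees(np.arctan2(x[1],x[0])),s["contact_force"],s["joint_pos"])
c=cap("wrist"); P=cloud(c); save(c,"w6",k=.8)
m=((P[...,2]>.025)&(P[...,2]<.07)&(np.linalg.norm(P[...,:2]-[.5447,.236],axis=-1)<.12)).astype(np.uint8)
n,l,st,_=cv2.connectedComponentsWithStats(m); i=1+np.argmax(st[1:,4]); p=P[l==i]
print(st[i],cv2.minAreaRect((p[:,:2]*1000).astype(np.float32)),np.percentile(p[:,2],99))
q=p[p[:,2]>.055]; mm=q.mean(0); w,V=np.linalg.eigh(np.cov((q-mm)[:,:2].T)); print(mm,np.degrees(np.arctan2(V[1,1],V[0,1])))
E
```

```text
10.2833 [0.54251713 0.23782443 0.24012169] 10.316463435714885 [ 0.61089753 -0.89949845  0.11061288] [ 0.14582101  0.45660564 -0.85794316  1.69096037  0.37021372  1.16579384
 -0.63002055]
[ 262   89   53  191 9139] ((545.06298828125, 237.59890747070312), (53.94993591308594, 200.32835388183594), 9.911118507385254) 0.06186129570543161
[0.54338801 0.24717477 0.05902931] 99.94531241585824
```

View pics/w6.png

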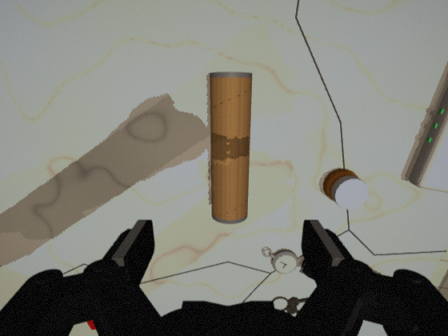

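The tube is at columns 208–252, rows 72–222, centred at (0.5445, 0.237) with yaw 100°. The jar and watch are well clear of it, so I descend.

drive_tool([
  [0.027,-0.013,-0.5],
  [0,0,-0.5],
  [0,0,-0.5],
  [0,0,-0.5],
  [0,0,-0.5],
  [0,0,-0.35],
  [0,0,-0.16],
  [0,0,0],
  [0,0,0],
], roll=[-0.09,0,0,0,0,0,0,0,0], gripper=[1,1,1,1,1,1,1,1,1], squeeze=30)

```text
time_s: 11.08
ee_pos: [0.5457, 0.2346, 0.0152]
tcp_rot: [0.996, 0.084, 0.0, -0.0]
contact_force: [0.5, 0.7, 0.6]
gripper_width: 0.996
```

drive_tool([
  [0,0,0.02],
  [0,0,0],
  [0,0,0],
  [0,0,0],
  [0,0,0],
  [0,0,0],
  [0,0,0],
  [0,0,0],
], roll=[0,0,0,0,0,0,0,0], gripper=[0.1,0.1,0.1,0.1,0.1,0.1,0.1,0.1], squeeze=40)

```text
time_s: 11.75
ee_pos: [0.5466, 0.2353, 0.0184]
tcp_rot: [0.996, 0.084, 0.002, -0.0]
contact_force: [-0.5, -0.6, 5.8]
gripper_width: 0.619
```

drive_tool([
  [0,0,0.1],
  [0,0,0.3],
  [0,0,0.5],
  [0,0,0.5],
  [0,0,0.5],
  [0,0,0.5],
  [0,0,0.5],
  [0,0,0],
  [0,0,0],
], roll=[0,0,0,0,0,0,0,0,0], gripper=[0.1,0.1,0.1,0.1,0.1,0.1,0.1,0.1,0.1])

```text
time_s: 12.5
ee_pos: [0.5458, 0.2354, 0.2366]
tcp_rot: [0.996, 0.084, 0.003, -0.001]
contact_force: [-0.7, -0.4, -3.5]
gripper_width: 0.619
```

```bash
cat > tube.py <<'E'
from h import *
def tube():
    s=ctrl.get_state(); x=R.from_quat(s["tcp_rot"]).as_matrix()[:,0]; print(s["time_s"],s["ee_pos"],np.degrees(np.arctan2(x[1],x[0])),s["contact_force"],s["gripper_width"])
    t=np.array(s["ee_pos"]); y=np.array([-x[1],x[0]])
    c=cap("wrist"); P=cloud(c); D=P-t
    a=D[...,:2]@x[:2]; b=D[...,:2]@y
    hsv=cv2.cvtColor(c["color"],cv2.COLOR_RGB2HSV)
    m=(abs(a)<.008)&(abs(b)<.12)&(D[...,2]>.02)&(D[...,2]<.07)&((abs(b)>.02))
    # top line: fit height vs b on both sides
    for sgn in(1,-1):
        k=m&(b*sgn>0)
        if k.sum()>20: print(sgn,"b range",b[k].min(),b[k].max(),"z-tcp fit",np.polyfit(b[k],D[...,2][k],1),k.sum())
    return c
E
python3 - <<'E'
from tube import *
c=tube(); save(c,"w7",k=.8)
E
```

```text
12.5 [0.54582153 0.23543908 0.23663065] 9.688359231683265 [-0.681853   -0.35150713 -3.51816741] 0.6191325727960721
1 b range 0.0200033899128518 0.10253124495848247 z-tcp fit [7.25592991e-05 4.20203685e-02] 13544
-1 b range -0.021636304913226167 -0.02002230799829971 z-tcp fit [0.46814172 0.05133075] 56
```

View pics/w7.png

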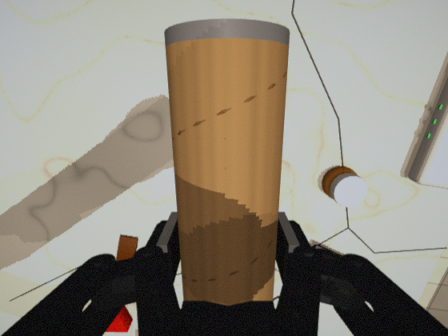

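The tube is held level. Its top is 42 mm above the TCP, its underside about 11 mm below it, and its far end is 102 mm away. I carry it to a point above the board, uphill of the wedge.

drive_tool([
  [0.02,-0.35,0],
  [0.02,-0.35,0],
  [0.02,-0.35,0],
  [0.02,-0.35,0],
  [0.02,-0.35,0],
  [0.02,-0.35,0],
  [0.02,-0.35,0],
  [0.02,-0.35,0],
  [0.02,-0.35,0],
  [0.02,-0.35,0],
], roll=[-0.47,-0.47,-0.47,-0.47,-0.47,-0.43,0,0,0,0], gripper=[0.1,0.1,0.1,0.1,0.1,0.1,0.1,0.1,0.1,0.1])

```text
time_s: 13.38
ee_pos: [0.5584, -0.0295, 0.2314]
tcp_rot: [1.0, -0.012, -0.002, -0.0]
contact_force: [0.2, -0.4, -2.1]
gripper_width: 0.619
```

drive_tool([
  [0.02,-0.35,0],
  [0.02,-0.35,0],
  [0.02,-0.35,0],
  [0.02,-0.35,0],
  [0.02,-0.35,0],
  [0.02,-0.35,0],
  [0.02,-0.35,0],
  [0.02,-0.35,0],
  [0.02,-0.35,0],
  [0.02,-0.35,0],
], roll=[0,0,0,0,0,0,0,0,0,0], gripper=[0.1,0.1,0.1,0.1,0.1,0.1,0.1,0.1,0.1,0.1])

```text
time_s: 14.22
ee_pos: [0.5735, -0.2913, 0.2309]
tcp_rot: [1.0, -0.012, -0.002, -0.001]
contact_force: [1.0, 0.7, -2.1]
gripper_width: 0.616
```

drive_tool([
  [0,0,0],
  [0,0,0],
  [0,0,0],
], roll=[0,0,0], gripper=[0.1,0.1,0.1])

```text
time_s: 14.47
ee_pos: [0.5742, -0.2892, 0.2316]
tcp_rot: [1.0, -0.012, -0.002, -0.001]
contact_force: [0.2, 0.6, -2.1]
gripper_width: 0.616
```

```bash
python3 - <<'E'
from tube import *
c=tube()
E
```

```text
14.4667 [ 0.5741897  -0.28922252  0.23164709] -1.3885859287419324 [ 0.19096879  0.61377723 -2.14832023] 0.6161953405653576
1 b range 0.020002315265080076 0.10244682582355322 z-tcp fit [0.00255224 0.04200132] 13553
-1 b range -0.021836507023952293 -0.020004046782376567 z-tcp fit [0.34033328 0.04873961] 74
```

drive_tool([
  [0.037,0,-0.4],
  [0,0,-0.4],
  [0,0,-0.3],
  [0,0,-0.15],
  [0,0,-0.03],
  [0,0,0],
  [0,0,0],
], roll=[0,0,0,0,0,0,0], gripper=[0.1,0.1,0.1,0.1,0.1,0.1,0.1])

```text
time_s: 15.1
ee_pos: [0.5791, -0.2899, 0.1391]
tcp_rot: [1.0, -0.012, 0.001, 0.0]
contact_force: [0.1, 0.8, -1.6]
gripper_width: 0.616
```

```bash
python3 - <<'E'
from tube import *
c=tube()
c=cap("side"); save(c,"s8",(190,190,400,410),2.6)
E
```

```text
15.1 [ 0.57913002 -0.2899138   0.13912857] -1.3827265284263277 [ 0.12038814  0.81804547 -1.64923304] 0.6162359337027166
1 b range 0.02001119417354737 0.10250282727588589 z-tcp fit [8.37449110e-05 4.19638127e-02] 13564
-1 b range -0.021507803658688894 -0.020001439463293972 z-tcp fit [0.42865201 0.05063553] 58
```

View pics/s8.png

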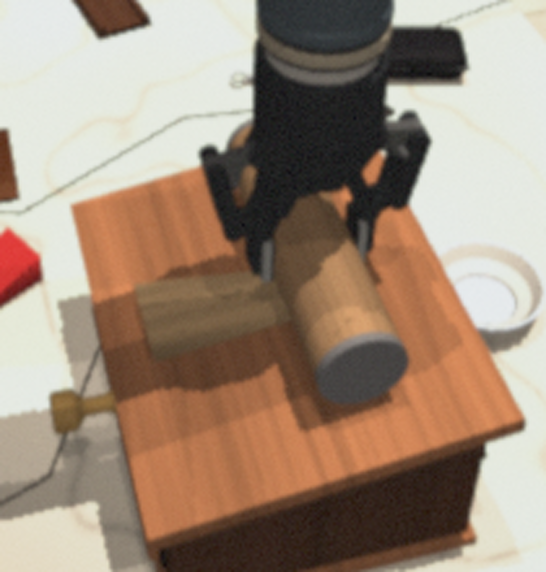

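The tube hangs just uphill of the wedge. The wedge is at about (215,310) and the tube's near end at (362,368). I lower it to contact.

drive_tool([
  [0,0,-0.06],
  [0,0,-0.03],
  [0,0,0],
  [0,0,0],
  [0,0,0],
], roll=[0,0,0,0,0], gripper=[0.1,0.1,0.1,0.1,0.1])

```text
time_s: 15.62
ee_pos: [0.5779, -0.2904, 0.1309]
tcp_rot: [1.0, -0.013, 0.0, 0.0]
contact_force: [0.7, 0.3, -2.7]
gripper_width: 0.618
```

drive_tool([
  [0,0,-0.015],
  [0,0,0],
  [0,0,0],
], roll=[0,0,0], gripper=[0.1,0.1,0.1])

```text
time_s: 15.87
ee_pos: [0.5779, -0.2903, 0.1297]
tcp_rot: [1.0, -0.012, -0.0, -0.0]
contact_force: [-0.3, 0.4, -1.5]
gripper_width: 0.613
```

drive_tool([
  [0,0,-0.015],
  [0,0,0],
  [0,0,0],
], roll=[0,0,0], gripper=[0.1,0.1,0.1])

```text
time_s: 16.12
ee_pos: [0.5781, -0.2903, 0.1294]
tcp_rot: [1.0, -0.012, 0.0, 0.0]
contact_force: [-2.4, 1.0, 4.1]
gripper_width: 0.618
```

It now touches the board (about 5 N). I slide down the slope towards the wedge in small steps.

drive_tool([
  [-0.02,0,0.005],
  [-0.02,0,-0.003],
  [-0.02,0,-0.003],
  [0,0,0],
  [0,0,0],
], roll=[0,0,0,0,0], gripper=[0.1,0.1,0.1,0.1,0.1])

```text
time_s: 16.53
ee_pos: [0.5737, -0.2903, 0.1287]
tcp_rot: [1.0, -0.012, 0.0, 0.0]
contact_force: [0.7, 0.2, 1.4]
gripper_width: 0.619
```

drive_tool([
  [-0.02,0,-0.003],
  [-0.02,0,-0.003],
  [0,0,0],
  [0,0,0],
], roll=[0,0,0,0], gripper=[0.1,0.1,0.1,0.1])

```text
time_s: 16.87
ee_pos: [0.5704, -0.2903, 0.1282]
tcp_rot: [1.0, -0.012, 0.0, -0.0]
contact_force: [0.7, -0.7, 1.9]
gripper_width: 0.617
```

drive_tool([
  [-0.02,0,-0.003],
  [0,0,0],
  [0,0,0],
], roll=[0,0,0], gripper=[0.1,0.1,0.1])

```text
time_s: 17.12
ee_pos: [0.569, -0.2903, 0.1279]
tcp_rot: [1.0, -0.012, 0.0, 0.0]
contact_force: [1.6, 0.4, 1.5]
gripper_width: 0.619
```

drive_tool([
  [-0.02,0,-0.003],
  [0,0,0],
  [0,0,0],
], roll=[0,0,0], gripper=[0.1,0.1,0.1])

```text
time_s: 17.37
ee_pos: [0.5674, -0.2903, 0.1277]
tcp_rot: [1.0, -0.012, 0.0, 0.0]
contact_force: [1.5, -0.2, 1.3]
gripper_width: 0.618
```

```bash
python3 - <<'E'
from tube import *
c=tube(); P=cloud(c)
c=cap("side"); save(c,"s9",(190,190,400,410),2.6); P=cloud(c); H=P[...,2]-(.1155+.1575*(P[...,0]-.5555))
m=(H>.0015)&(H<.03)&(P[...,0]>.45)&(P[...,0]<.55)&(abs(P[...,1]+.287)<.03)
print(m.sum(),np.percentile(P[m][:,0],[.5,1,2,5]),np.percentile(P[m][:,1],[1,50,99]))
E
```

```text
17.3667 [ 0.5673929  -0.29031129  0.12767953] -1.4251880341441514 [ 1.46004536 -0.19276286  1.25845404] 0.6176891347520992
1 b range 0.02000251892929428 0.10234458917264674 z-tcp fit [5.52312587e-05 4.20118577e-02] 13558
-1 b range -0.02178968203632159 -0.02001587085525668 z-tcp fit [0.16982286 0.04533355] 68
1290 [0.45271267 0.4540271  0.45816576 0.46858298] [-0.31575602 -0.29685176 -0.26555122]
```

View pics/s9.png

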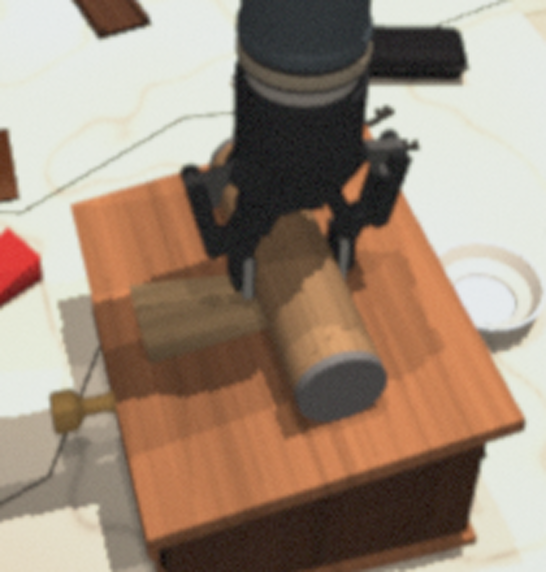

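The tube touches the wedge: the x force changed sign, and the wedge moved about 2–3 mm at (131,288). I open slowly.

drive_tool([
  [0,0,0],
  [0,0,0],
  [0,0,0],
  [0,0,0],
  [0,0,0],
  [0,0,0],
  [0,0,0],
  [0,0,0],
], roll=[0,0,0,0,0,0,0,0], gripper=[0.2,0.24,0.26,0.28,0.3,0.32,0.34,0.36], squeeze=20)

```text
time_s: 18.13
ee_pos: [0.5671, -0.2903, 0.1273]
tcp_rot: [1.0, -0.013, -0.0, -0.0]
contact_force: [-0.8, 0.1, 0.1]
gripper_width: 0.68
```

```bash
python3 - <<'E'
from tube import *
c=tube()
E
```

```text
18.1333 [ 0.56708213 -0.29034455  0.12733656] -1.434486452434883 [-0.75925412  0.07840814  0.0636285 ] 0.6798339681774892
1 b range 0.020008443921186374 0.10255916748007833 z-tcp fit [-0.00026931  0.04238452] 13677
-1 b range -0.02094156409546599 -0.02002998722385271 z-tcp fit [0.35433323 0.04939233] 39
```

drive_tool([
  [0,0,0],
  [0,0,0],
  [0,0,0.05],
  [0,0,0.1],
  [0,0,0.2],
  [0,0,0.4],
  [0,0,0.5],
  [0,0,0.4],
  [0,0,0],
  [0,0,0],
], roll=[0,0,0,0,0,0,0,0,0,0], gripper=[0.44,0.5,0.5,0.5,0.5,0.5,0.5,0.5,0.5,0.5])

```text
time_s: 19.02
ee_pos: [0.5687, -0.2904, 0.2545]
tcp_rot: [1.0, -0.012, 0.002, 0.001]
contact_force: [-0.2, 0.1, -0.6]
gripper_width: 0.749
```

```bash
python3 - <<'E'
from h import *
s=ctrl.get_state(); print(s["time_s"],s["ee_pos"],s["contact_force"],s["gripper_width"])
for i in range(2):
    c=cap("wrist"); P=cloud(c)
    H=P[...,2]-(.1148+.1575*(P[...,0]-.5555))
    m=((H>.035)&(H<.07)&(abs(P[...,1]+.289)<.13)&(P[...,0]>.45)&(P[...,0]<.68)).astype(np.uint8)
    n,l,st,_=cv2.connectedComponentsWithStats(m); k=1+np.argmax(st[1:,4]); p=P[l==k]
    print(st[k],cv2.minAreaRect((p[:,:2]*1000).astype(np.float32)),"top",np.percentile(p[:,2],98))
c=cap("side"); save(c,"s10",(190,170,400,410),2.4)
E
```

```text
19.0167 [ 0.56871614 -0.29036219  0.25451921] [-0.21804757  0.06526037 -0.61678638] 0.7487977570841517
[  245    74    71   258 16115] ((565.3839721679688, -287.78460693359375), (200.2276611328125, 51.067691802978516), 88.88434600830078) top 0.17081969646736622
[  246    74    73   260 16396] ((565.6243896484375, -288.35302734375), (201.19700622558594, 50.90622329711914), 88.75618743896484) top 0.17083956957492294
```

View pics/s10.png

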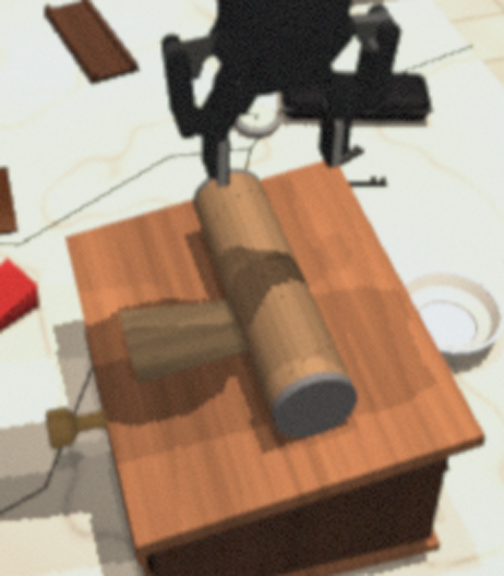

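The tube rests against the wedge's thin end, level across the board and all on it, and two readings show it still. Its near end is at (315,405) and the wedge at (180,340). I hand the job in.

```bash
python3 -c "
from plant import ctrl
print(ctrl.close_job())"
```

```text
the job is handed in; nothing more can be done
None
```

I set the wedge flat on the cubby's top with its thin end uphill and let it go. Then I laid the tube on the uphill side, slid it down against the wedge and released it slowly. I handed the job in after about 19 s of the 59 s.

**Last checks**
- **Tube:** two wrist readings agreed on a centre at about (0.566, -0.288), which is about 1 cm uphill of the cubby's middle and about 1 mm off it in y. Its axis was within about 0.5° of the cubby's y, and it showed no movement beyond measuring noise.
- **Wedge:** after release it measured flush on the board and square to the cubby. The last side picture shows it still flat with the tube against it. The tube pushed it about 2–3 mm down the slope at first contact.
- **Gripper:** clear of both, with no contact force.
- **Bystanders:** I did not re-measure them. They look undisturbed in the last picture where visible, and I touched none that I know of.

**Disagreement:** the wrist showed about 6 N upward while gripping each part on the ledge. It was gone after the lift, and I did not find the cause.

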